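# Hang the orange dish carrier on the sprung balancer hook

## Task

Pull the red sprung hook down by its black grip, slide it along its rail so that it catches under the bail of the orange dish carrier, and let the balancer take the carrier up so that it hangs still and upright on the hook, clear of the bench. Keep the orange carrier upright throughout and leave the blue carrier where it stands.

Things in the scene. Friction and masses are not known exactly. Their poses are not given: they have to be found in the camera images.
- hook_grip (a point): Black upright round post, 24 mm dia., 46 mm tall, on a red 66 mm flange: the hook's grip, taken from above. Point on its axis, 26 mm above the flange, 20 mm below the top. Rigid with the hook; never turns. Axes: z up, y along the overhead rail, x away from the robot (yaw within 0.15 rad). Drum, rail and end posts (480 mm high) begin 115 mm beyond it along x.
- hook_seat (a point): Lowest inner point of the red hook, where a bar rests; axes as hook_grip, from which it lies 140 mm along +x and 125.5 mm down. A J of 9 mm wire in its y-z plane: shank on the -y side (centre y -18 mm), open point on the +y side (y +26 mm), its top 28 mm above here. It catches a bar by moving to +y below it, then up. Red arm's underside 80.5 mm above here.
- hook (a joint): How far the hook is pulled down (m): 0 up (start), 0.105 lower stop. A spring lifts it with 7.5 N at the top, 12 N at the bottom, damped by 50 N per m/s. Seat height is 192.5 mm minus this. Its point goes under the bails of standing carriers from 0.075 on; at the lower stop 30 mm under, the hook still 12 mm above the dishes. At 0 it passes over the bails.
- trolley (a joint): Place of the balancer drum, with hook and grip, along the rail (m), growing to +y, -0.24 to 0.24, 0 in the rail's middle. About 1 N of friction; stays where it is left. The rail's end posts stand at -0.32 and 0.32.
- orange_carrier: Carrier to hang, about 0.32 kg: orange 110 mm round base, fixed stack of clear dishes (86 mm dia., top at 66 mm), rigid orange bail of 8 mm wire in its x-z plane: legs at x = +-50 mm, top bar along x, straight for 76 mm, axis 150 mm up. Origin: centre of the underside, z up. Bar's middle within 10 mm of the hook's plane, square to the rail within 0.15 rad. Hung with the hook up: base at 46 mm.
- blue_carrier: The other carrier, alike in all but colour (blue), 150 to 250 mm along the rail from the orange one, on either side; leave it. Origin: centre of the base's underside.
Not all that is in view belongs to the job. What is shaped like the orange_carrier but turquoise is not meant.

How it is judged:
On the way:
1. the hook is pulled down far enough to pass under the bails (its seat lower than 125 mm above the bench) (height (world z) of hook_seat below 0.125 m), for 0.2 s.
At the end, for the whole second after the job is handed in: The orange carrier hangs by its bail in the hook: base over 30 mm above the bench, centred within 40 mm of the hook's seat and 125 to 170 mm from it, tilted under 15 degrees, slower than 40 mm/s; the blue carrier stands upright (8 degrees) within 20 mm of where it was (height (world z) of orange_carrier above 0.03 m and horizontal distance between orange_carrier and hook_seat below 0.04 m and distance between orange_carrier and hook_seat between 0.125 and 0.17 m and angle between orange_carrier's own z axis and vertical below 0.26 rad and linear speed of orange_carrier below 0.04 m/s and distance of blue_carrier from where it was at the start of the episode below 0.02 m and angle between blue_carrier's own z axis and vertical below 0.15 rad); the robot touches nothing.
It fails at once if the blue carrier is shifted by more than 20 mm or tipped by more than 17 degrees (distance of blue_carrier from where it was at the start of the episode above 0.02 m or angle between blue_carrier's own z axis and vertical above 0.3 rad).
It fails at once if the orange carrier is tipped by more than 30 degrees (angle between orange_carrier's own z axis and vertical above 0.52 rad).
It also fails if it takes over 48 s, if anything falls off the work surface, if the arm or the gripper's body presses on something with over 40 N, if the wrist force passes 120 N, or if a joint passes its speed limit or range.

## Robot

A 6-joint arm with a two-finger parallel gripper is mounted at the origin on the work surface. World frame = base frame: x ahead of the robot, y to its left, z up, the work surface at z = 0. Lengths are in m, angles in rad, forces in N, time in s.
With the tool pointing down it reaches from about 0.25 to 0.775 m from the base axis. Payload 4 kg.
Tool frame: the origin (TCP) lies midway between the tips of the shut fingers; the grasp point (between the pads) lies 19 mm behind it; z points along the fingers, y is the line along which they close (so a half turn about z gives the same grasp; the last joint's range is limited). The gripper opens to 94 mm and grips with 3 to 60 N. Pads are 16 mm wide; open, the fingers measure 119 mm over their backs; the gripper's body (75 mm by 177 mm) begins 78 mm behind the grasp point.
Start: joints at [-1.274, 0.087, 1.371, -0, 1.684, -0.103], TCP at [0.214, -0.507, 0.206] pointing down, gripper open.
Joint ranges: [-3.1, 3.1], [-0.76, 2.03], [0.27, 2.55], [-1.08, 4.22], [0.17, 2.65], [-2.57, 2.57]. Speed limits (rad/s): [2.79, 2.79, 3.14, 3.14, 3.14, 3.14].

## Interface

Orientations are given as a unit quaternion [w, x, y, z].
In Python, from cell import robot gives the robot as it stands.
- The arm moves only by the shell command python3 -m pendant 'ROWS' [FORCE]. ROWS is JSON, a list of rows, each a list of 3 entries, a list of its own where there are three numbers: the finger opening in mm, from 0 to 94, then the shift along the world's x, y, z in mm, then the turn, a rotation vector about the world's x, y, z in degrees. A call has 1 to 20 rows; each row shifts and turns the commanded pose from where the row before left it; what a row does not reach is not made up. A row lasts 1/12 s, in which the tool goes at most 41.7 mm and 7.16 degrees, less where a joint would pass 70% of its speed; a pose out of reach is approached as far as the arm can. A call is refused whole if a number of a shift passes 41.7 or a number of a turn 7.16, either way. A call with a gripper value outside its range is refused whole. The fingers move at their own pace and stop on an object; FORCE is the grip in N (left out, the last holds). Time passes only in rows, so rows that do not move let the fingers close. It gives the time, the measured TCP pose, the force, the opening and the grip force at its end, in the units of the state.
- robot.read_state(): the state, without advancing time (a new reading comes with each control period).
- robot.snapshot(name): name is "side" or "top" or "wrist"; returns a dict with "image" (420x560x3 uint8, red, green, blue), "range_z" (420x560 float32, m along the optical axis (not along the pixel's ray), 0 where there is no reading), "vfov" (degrees; the focal length in pixels is half the picture's height over the tangent of half this angle, whatever the lens; pixels are square), "cx", "cy" (the principal point, pixels), "R" (3x3) and "t" (3): a world point X has camera coordinates R X + t. Camera axes: x right, y down, z forward; pixel columns grow to the right and rows downward; lengths in m; the calibration is good to about 2 mm. The wrist camera is an equidistant fisheye: a pixel r from the principal point sees the ray r / f radians off the axis. A picture is of the moment at which its call begins.
- robot.job_done(): hands the job in; it is judged then, once.
The state is a dict: "clock": time; "joint_positions": joint angles; "joint_vel": joint speeds; "joint_torque": joint torques, N m; "tool_pos": TCP position; "tcp_rot": TCP orientation; "wrist_force": force on the tool from outside, world axes, zero at the start; "torque": the same for the moment, N m; "grip_width": opening from 0.0 (shut) to 1.0 (fully open); "grip_force": force on a finger pad.
Only numpy, scipy, OpenCV 4.12 (cv2) and the standard library are available. Lean on these libraries where they do the work, as an engineer would, in place of code of your own. Each camera call takes 0.05 s, during which the arm holds its last target. There are 200 camera calls.

## Working session

There is one attempt and no reset: what is moved stays moved. The work goes in short steps, Python scripts to look and compute and a shell command to move; the robot and the scene stay as the last step left them, time stands still between calls to the robot, and variables do not carry over. Pictures are saved under pics/ and viewed, at most 10 in all, crops included, and the job is handed in when it is done.

```bash
mkdir -p pics; cat > h.py <<'E'
import numpy as np, cv2
from cell import robot
def snap(n,f=None):
    s=robot.snapshot(n)
    if f: cv2.imwrite('pics/'+f,s['image'][:,:,::-1])
    np.savez('/tmp/%s.npz'%n,**s)
    return s
def cloud(s):
    h,w=s['range_z'].shape; f=h/2/np.tan(np.radians(s['vfov'])/2)
    v,u=np.mgrid[:h,:w]; z=s['range_z']
    P=np.stack([(u-s['cx'])/f*z,(v-s['cy'])/f*z,z],-1)
    W=(P-s['t'])@s['R']
    W[z==0]=np.nan
    return W
E
python3 - <<'E'
from h import *
a=snap('side','side1.png');b=snap('top','top1.png')
cv2.imwrite('pics/both.png',cv2.resize(np.vstack([a['image'],b['image']])[:,:,::-1],None,fx=.7,fy=.7))
for s in(a,b): print(s['vfov'],s['cx'],s['cy'],-s['R'].T@s['t'])
s=robot.read_state();print(s['tool_pos'],s['tcp_rot'],s['clock'],s['wrist_force'])
E
```

```text
45.17764128712755 281.50313952909306 207.56451424473727 [0.97928797 0.63025876 0.7525235 ]
56.50875511452393 277.41465624125493 207.38117615747169 [ 0.48920346 -0.03950286  0.93871493]
[ 0.21391939 -0.50618281  0.20444947] [-9.52135365e-04  9.80086438e-01  1.98569021e-01 -1.09897332e-04] 0.1 [-0.37280316  0.21240368  0.93209673]
```

View pics/both.png

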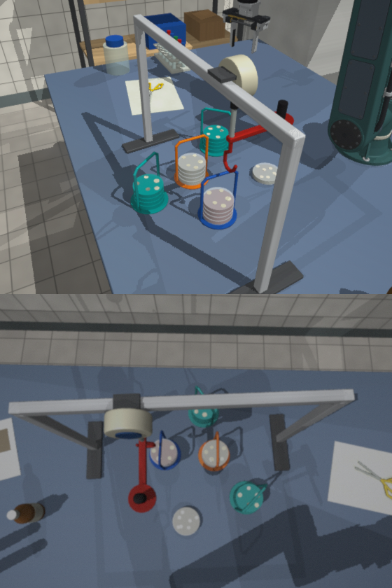

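The top view (halved) shows the grip at about (142,497) of the stacked picture, blue at (163,453), orange at (214,455), turquoise decoys at (247,497) and (203,410). Now measuring.

```bash
python3 - <<'E'
from h import *
for n in('top','side'):
    s=dict(np.load('/tmp/%s.npz'%n));W=cloud(s);hsv=cv2.cvtColor(s['image'],cv2.COLOR_RGB2HSV).astype(int)
    H,S,V=hsv[...,0],hsv[...,1],hsv[...,2];z=W[...,2]
    box=(W[...,0]>.2)&(W[...,0]<.9)&(abs(W[...,1])<.45)
    M={'red':((H<4)|(H>175))&(S>150),'orange':(H>=7)&(H<20)&(S>160),'blue':(H>107)&(H<122)&(S>190),'turq':(H>80)&(H<95)&(S>140)}
    for k,m in M.items():
        for lo,hi in((0.001,.03),(.14,.165),(.165,.5)):
            q=W[m&box&(z>lo)&(z<hi)]
            if len(q)>8: print(n,k,(lo,hi),len(q),'med',np.median(q,0).round(3),'min',np.percentile(q,2,0).round(3),'max',np.percentile(q,98,0).round(3))
    m=box&(V<60)&(z>.3)&(z<.43)
    q=W[m]; print(n,'black',len(q)); 
    if len(q): print(np.median(q,0),np.percentile(q,2,0),np.percentile(q,98,0))
E
```

```text
top red (0.165, 0.5) 1595 med [0.499 0.079 0.289] min [0.452 0.05  0.219] max [0.617 0.105 0.293]
top orange (0.001, 0.03) 173 med [ 0.591 -0.089  0.004] min [ 0.572 -0.158  0.001] max [ 0.65  -0.06   0.008]
top orange (0.14, 0.165) 84 med [ 0.633 -0.111  0.152] min [ 0.575 -0.112  0.142] max [ 0.669 -0.107  0.155]
top turq (0.001, 0.03) 596 med [ 0.532 -0.169  0.005] min [ 0.433 -0.234  0.002] max [ 0.778 -0.025  0.028]
top turq (0.14, 0.165) 213 med [ 0.485 -0.206  0.151] min [ 0.446 -0.247  0.14 ] max [ 0.811 -0.047  0.154]
top black 526
[0.6155574  0.09942045 0.33624026] [0.469433   0.06532444 0.30268053] [0.65211347 0.29029788 0.42750394]
side red (0.165, 0.5) 944 med [0.59  0.088 0.285] min [0.453 0.07  0.193] max [0.628 0.112 0.294]
side orange (0.001, 0.03) 260 med [ 0.655 -0.08   0.007] min [ 0.573 -0.133  0.003] max [ 0.678 -0.057  0.025]
side orange (0.14, 0.165) 168 med [ 0.627 -0.109  0.152] min [ 0.576 -0.113  0.141] max [ 0.674 -0.106  0.156]
side blue (0.001, 0.03) 381 med [0.647 0.092 0.007] min [0.577 0.031 0.004] max [0.678 0.111 0.023]
side blue (0.14, 0.165) 105 med [0.639 0.06  0.153] min [0.576 0.057 0.141] max [0.675 0.063 0.156]
side turq (0.001, 0.03) 1266 med [ 0.758 -0.053  0.008] min [ 0.455 -0.249  0.003] max [ 0.827 -0.021  0.029]
side turq (0.14, 0.165) 341 med [ 0.744 -0.093  0.152] min [ 0.454 -0.248  0.142] max [ 0.818 -0.044  0.156]
side black 3678
[0.21412921 0.03855532 0.36151201] [ 0.20064449 -0.43432771  0.3032867 ] [0.61817606 0.08843996 0.42734743]
```

```bash
python3 - <<'E'
from h import *
for n in('top','side'):
    s=dict(np.load('/tmp/%s.npz'%n));W=cloud(s);hsv=cv2.cvtColor(s['image'],cv2.COLOR_RGB2HSV).astype(int)
    H,S,V=hsv[...,0],hsv[...,1],hsv[...,2];x,y,z=W[...,0],W[...,1],W[...,2]
    red=((H<4)|(H>175))&(S>150)
    near=(x>.4)&(x<.56)&(y>0)&(y<.16)
    q=W[near&(V<75)&(z>.332)&(z<.345)];print(n,'posttop',len(q),q.mean(0).round(4),q.min(0).round(3),q.max(0).round(3))
    q=W[near&(V<75)&(z>.298)&(z<.33)];print('postside',len(q),q.mean(0).round(4) if len(q) else '')
    q=W[red&(x<.525)&(z>.28)&(z<.3)]
    if len(q): print('flange',cv2.minEnclosingCircle(q[:,:2].astype(np.float32)),np.median(q[:,2]))
    q=W[red&(x>.53)&(x<.61)&(z>.25)];p=np.polyfit(q[:,0],q[:,1],1);print('arm slope',p,np.polyval(p,[.485,.625]),np.median(q[:,2]))
    q=W[(z>.465)&(z<.495)&(abs(y)<.3)&(x>.5)&(x<.9)]
    if len(q): print('rail',len(q),np.polyfit(q[:,1],q[:,0],1),np.polyfit(q[q[:,2]>.475][:,1],q[q[:,2]>.475][:,0],1))
    q=W[red&(z>.17)&(z<.25)]; print('J',len(q),q.mean(0).round(3),q.min(0).round(3),q.max(0).round(3))
E
```

```text
top posttop 194 [0.4784 0.0765 0.3357] [0.468 0.066 0.332] [0.49  0.088 0.34 ]
postside 51 [0.479  0.0679 0.314 ]
flange ((0.4862973988056183, 0.077921062707901), 0.03886409476399422) 0.2900070580543948
arm slope [0.0540017  0.05133667] [0.07752749 0.08508773] 0.28494975075457607
rail 1221 [-0.02935085  0.61945691] [3.68861171 0.30140745]
J 72 [0.617 0.079 0.218] [0.613 0.064 0.189] [0.621 0.112 0.243]
side posttop 121 [0.4828 0.0801 0.3374] [0.47  0.067 0.332] [0.492 0.09  0.341]
postside 191 [0.4846 0.0839 0.3174]
flange ((0.46955013275146484, 0.07848206907510757), 0.02887154556810856) 0.29312796559958076
arm slope [0.05139993 0.05751259] [0.08244156 0.08963755] 0.28696874535764155
rail 634 [-0.20467609  0.64310822] [0.21193687 0.60150864]
J 193 [0.621 0.086 0.212] [0.616 0.068 0.189] [0.625 0.116 0.25 ]<stdin>:13: RankWarning: Polyfit may be poorly conditioned
```

```bash
python3 -m pendant '[[80,[8,20,25],[0,0,-6.8]],[80,[8,20,25],[0,0,-6.8]],[80,[14,30,20],[0,0,-6.8]],[80,[14,32,15],[0,0,0]],[80,[14,32,12],[0,0,0]],[80,[14,32,12],[0,0,0]],[80,[14,32,12],[0,0,0]],[80,[14,32,12],[0,0,0]],[80,[14,32,12],[0,0,0]],[80,[14,32,12],[0,0,0]],[80,[14,32,12],[0,0,0]],[80,[14,32,12],[0,0,0]],[80,[14,32,8],[0,0,0]],[80,[14,32,5],[0,0,0]],[80,[14,32,0],[0,0,0]],[80,[14,32,0],[0,0,0]],[80,[14,32,0],[0,0,0]],[80,[14,30,0],[0,0,0]],[80,[12,5,0],[0,0,0]],[80,[0,0,0],[0,0,0]]]' 30
python3 - <<'E'
from h import *
from scipy.spatial.transform import Rotation as R
s=robot.read_state();q=np.array(s['tcp_rot']);print(s['tool_pos']);print(R.from_quat(q[[1,2,3,0]]).as_matrix().round(3))
snap('wrist','w1.png')
E
```

```text
clock: 1.77
tool_pos: [0.4672, 0.0483, 0.3977]
tcp_rot: [-0.0, 1.0, 0.024, -0.001]
wrist_force: [-1.0, 0.3, -0.5]
grip_width: 0.848
grip_force: 0.0
[0.46723322 0.04827683 0.39765036]
[[ 0.999  0.048 -0.003]
 [ 0.048 -0.999  0.   ]
 [-0.003 -0.    -1.   ]]
```

```bash
python3 -m pendant '[[80,[13,30,0],[0,0,0]],[80,[0,0,0],[0,0,0]]]'
python3 - <<'E'
from h import *
snap('wrist','w2.png');print(robot.read_state()['tool_pos'])
s=dict(np.load('/tmp/wrist.npz'))
f=210/np.tan(np.radians(s['vfov'])/2)
def proj(X):
    c=s['R']@np.array(X)+s['t'];r=np.hypot(c[0],c[1]);th=np.arctan2(r,c[2]);return s['cx']+f*th*c[0]/r,s['cy']+f*th*c[1]/r
print(proj([.48,.078,.338]),proj([.492,.078,.338]),proj([.48,.09,.338]))
E
```

```text
clock: 1.98
tool_pos: [0.4795, 0.078, 0.3987]
tcp_rot: [-0.001, 1.0, 0.023, -0.001]
wrist_force: [-0.3, 0.4, -0.1]
grip_width: 0.848
grip_force: 0.0
[0.47890185 0.07650171 0.39885679]
(np.float64(276.445983847119), np.float64(217.25365630380085)) (np.float64(277.14965172546977), np.float64(202.42387025531002)) (np.float64(261.0034886606083), np.float64(216.5721782325969))
```

View pics/w2.png

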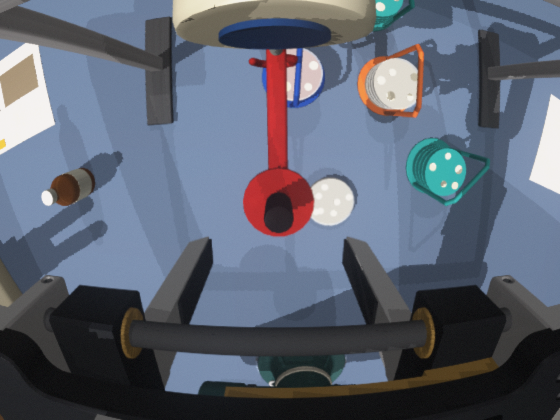

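The post's top is at (279,216), matching my prediction (276,217); descend and grip.

```bash
python3 -m pendant '[[80,[0,0,-33],[0,0,0]],[80,[0,0,-33],[0,0,0]],[80,[0,0,-30],[0,0,0]],[80,[0,0,0],[0,0,0]],[15,[0,0,0],[0,0,0]],[15,[0,0,0],[0,0,0]],[15,[0,0,0],[0,0,0]],[15,[0,0,0],[0,0,0]],[15,[0,0,0],[0,0,0]],[15,[0,0,0],[0,0,0]],[15,[0,0,0],[0,0,0]],[15,[0,0,0],[0,0,0]]]' 40
```

```text
clock: 3.03
tool_pos: [0.4792, 0.0764, 0.3037]
tcp_rot: [0.0, 1.0, 0.022, 0.0]
wrist_force: [0.4, -0.3, 0.2]
grip_width: 0.32
grip_force: 0.0
```

```bash
python3 -m pendant '[[15,[0,0,0],[0,0,0]],[15,[0,0,0],[0,0,0]],[15,[0,0,0],[0,0,0]],[15,[0,0,0],[0,0,0]],[15,[0.5,-10,0],[0,0,0]],[15,[0.9,-20,0],[0,0,0]]]'
```

```text
clock: 3.53
tool_pos: [0.4809, 0.0478, 0.3036]
tcp_rot: [-0.001, 1.0, 0.024, 0.001]
wrist_force: [3.4, 2.5, 1.2]
grip_width: 0.251
grip_force: 40.0
```

```bash
python3 -m pendant '[[15,[0.9,-20,0],[0,0,0]],[15,[0.9,-20,0],[0,0,0]],[15,[0.9,-20,0],[0,0,0]],[15,[0.9,-20,0],[0,0,0]],[15,[0.9,-20,0],[0,0,0]],[15,[0.9,-20,0],[0,0,0]],[15,[0,0,0],[0,0,0]]]'
python3 -m pendant '[[15,[0.9,-20,0],[0,0,0]],[15,[0.9,-20,0],[0,0,0]],[15,[0.9,-20,0],[0,0,0]],[15,[0.9,-20,0],[0,0,0]],[15,[0.9,-18,0],[0,0,0]],[15,[0,0,0],[0,0,0]],[15,[0,0,0],[0,0,0]]]'
python3 - <<'E'
from h import *
a=snap('side');b=snap('top')
cv2.imwrite('pics/s2.png',cv2.resize(np.hstack([a['image'],b['image']])[:,:,::-1],(800,300)))
W=cloud(a);hsv=cv2.cvtColor(a['image'],cv2.COLOR_RGB2HSV).astype(int);H,S=hsv[...,0],hsv[...,1]
q=W[((H<4)|(H>175))&(S>150)&(W[...,2]>.15)&(W[...,2]<.25)&(W[...,0]>.55)&(W[...,0]<.7)]
if len(q):print('J',len(q),q.mean(0).round(3),np.percentile(q,[2,98],axis=0).round(3))
print(robot.read_state()['tool_pos'])
E
```

```text
clock: 4.12
tool_pos: [0.4886, -0.0775, 0.3036]
tcp_rot: [0.001, 1.0, 0.02, 0.003]
wrist_force: [8.8, 0.5, -0.4]
grip_width: 0.248
grip_force: 40.0
clock: 4.7
tool_pos: [0.4945, -0.1734, 0.3036]
tcp_rot: [0.001, 1.0, 0.022, 0.005]
wrist_force: [12.1, 0.1, -1.2]
grip_width: 0.248
grip_force: 40.0
J 130 [ 0.636 -0.164  0.211] [[ 0.632 -0.182  0.191]
 [ 0.64  -0.135  0.247]]
[ 0.49443638 -0.17271917  0.30352472]
```

View pics/s2.png

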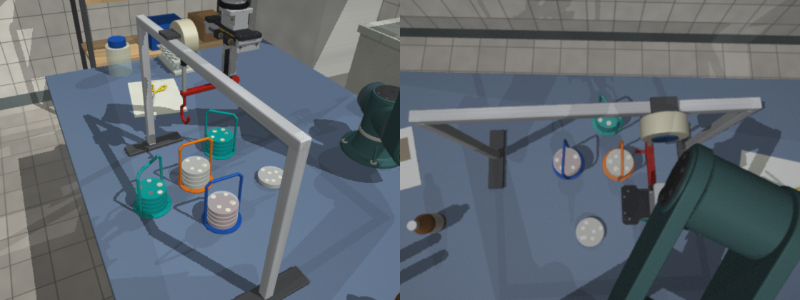

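```bash
python3 -m pendant '[[15,[2,0,0],[0,0,0]],[15,[0,0,-8],[0,0,0]],[15,[0,0,-12],[0,0,0]],[15,[0,0,-12],[0,0,0]],[15,[0,0,-12],[0,0,0]],[15,[0,0,-12],[0,0,0]],[15,[0,0,-12],[0,0,0]],[15,[0,0,-12],[0,0,0]],[15,[0,0,-10],[0,0,0]],[15,[0,0,-8],[0,0,0]],[15,[0,0,0],[0,0,0]],[15,[0,0,0],[0,0,0]],[15,[0,0,0],[0,0,0]]]' 60
python3 - <<'E'
from h import *
a=snap('side')
cv2.imwrite('pics/s3.png',a['image'][80:330,180:480,::-1])
W=cloud(a);hsv=cv2.cvtColor(a['image'],cv2.COLOR_RGB2HSV).astype(int);H,S=hsv[...,0],hsv[...,1]
q=W[((H<4)|(H>175))&(S>150)&(W[...,2]>.07)&(W[...,2]<.15)&(W[...,0]>.55)&(W[...,0]<.7)]
if len(q):print('J',len(q),q.mean(0).round(3),np.percentile(q,[2,98],axis=0).round(3))
E
```

```text
clock: 5.88
tool_pos: [0.4945, -0.1726, 0.2097]
tcp_rot: [0.002, 1.0, 0.022, 0.004]
wrist_force: [3.6, 0.2, 11.3]
grip_width: 0.245
grip_force: 60.0
J 78 [ 0.637 -0.166  0.119] [[ 0.632 -0.183  0.097]
 [ 0.64  -0.135  0.149]]
```

View pics/s3.png

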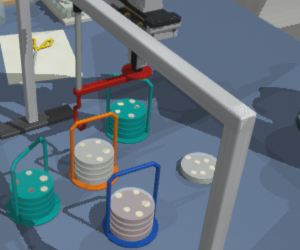

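```bash
python3 -m pendant '[[15,[-0.5,9,0],[0,0,0]],[15,[-0.5,9,0],[0,0,0]],[15,[-0.5,9,0],[0,0,0]],[15,[-0.5,9,0],[0,0,0]],[15,[-0.5,9,0],[0,0,0]],[15,[-0.5,9,0],[0,0,0]],[15,[0,0,0],[0,0,0]],[15,[0,0,0],[0,0,0]],[15,[0,0,0],[0,0,0]]]'
python3 - <<'E'
from h import *
a=snap('side')
cv2.imwrite('pics/s4.png',cv2.resize(a['image'][130:280,220:400,::-1],None,fx=3,fy=3))
W=cloud(a);hsv=cv2.cvtColor(a['image'],cv2.COLOR_RGB2HSV).astype(int);H,S=hsv[...,0],hsv[...,1]
q=W[((H<4)|(H>175))&(S>150)&(W[...,2]>.07)&(W[...,2]<.15)&(W[...,0]>.55)&(W[...,0]<.7)]
if len(q):print('J',len(q),q.mean(0).round(3),np.percentile(q,[2,98],axis=0).round(3))
z=W[...,2];q=W[(H>=7)&(H<20)&(S>160)&(z>.14)&(z<.165)&(W[...,0]<.7)&(abs(W[...,1])<.3)];print('bar',q.mean(0),q.min(0),q.max(0))
E
```

```text
clock: 6.68
tool_pos: [0.4912, -0.1186, 0.2096]
tcp_rot: [0.002, 1.0, 0.022, 0.004]
wrist_force: [1.8, -0.7, 10.5]
grip_width: 0.25
grip_force: 60.0
J 93 [ 0.633 -0.109  0.111] [[ 0.628 -0.128  0.097]
 [ 0.637 -0.081  0.127]]
bar [ 0.62915638 -0.10018627  0.15366355] [ 0.57319344 -0.11773212  0.14009558] [ 0.67827646 -0.09336903  0.15976235]
```

View pics/s4.png

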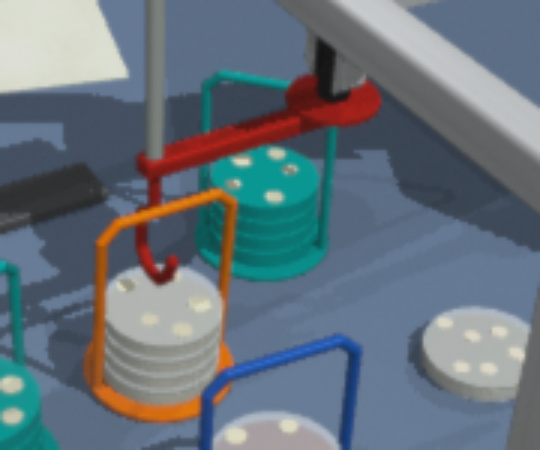

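```bash
python3 - <<'E'
from h import *
for n in('side','top'):
    s=snap(n);W=cloud(s);hsv=cv2.cvtColor(s['image'],cv2.COLOR_RGB2HSV).astype(int);H,S=hsv[...,0],hsv[...,1];z=W[...,2]
    m=(H>=7)&(H<20)&(S>160)&(W[...,0]>.55)&(W[...,0]<.7)&(abs(W[...,1]+.1)<.1)
    for lo,hi in((.001,.03),(.03,.14),(.14,.15),(.15,.157)):
        q=W[m&(z>lo)&(z<hi)]
        if len(q):print(n,lo,len(q),np.median(q,0).round(4),np.percentile(q,[3,97],axis=0).round(3).tolist())
    q=W[m&(z>.145)&(z<.16)&(abs(W[...,0]-.6255)<.035)];
    if len(q):print('bar fit',np.polyfit(q[:,0],q[:,1],1),np.median(q,0))
E
```

```text
side 0.001 285 [ 0.6585 -0.0793  0.0086] [[0.578, -0.133, 0.005], [0.68, -0.056, 0.022]]
side 0.03 219 [ 0.6738 -0.1017  0.096 ] [[0.573, -0.109, 0.037], [0.68, -0.096, 0.137]]
side 0.14 40 [ 0.6694 -0.0997  0.1454] [[0.573, -0.114, 0.14], [0.677, -0.095, 0.15]]
side 0.15 114 [ 0.627  -0.1004  0.1549] [[0.584, -0.106, 0.151], [0.668, -0.096, 0.157]]
bar fit [ 0.06358423 -0.14075851] [ 0.6276092  -0.10042657  0.15601181]
top 0.001 92 [ 0.5981 -0.0696  0.0047] [[0.579, -0.101, 0.002], [0.647, -0.059, 0.007]]
top 0.14 1 [ 0.6229 -0.0991  0.1494] [[0.623, -0.099, 0.149], [0.623, -0.099, 0.149]]
top 0.15 69 [ 0.626  -0.1026  0.1544] [[0.594, -0.105, 0.151], [0.659, -0.097, 0.156]]
bar fit [ 0.08233946 -0.15330276] [ 0.62595206 -0.10253321  0.15443377]
```

```bash
python3 - <<'E'
from h import *
for n in('side','top'):
    s=snap(n);W=cloud(s);hsv=cv2.cvtColor(s['image'],cv2.COLOR_RGB2HSV).astype(int);H,S=hsv[...,0],hsv[...,1];z=W[...,2]
    m=(H>=7)&(H<20)&(S>160)&(W[...,0]>.55)&(W[...,0]<.7)&(abs(W[...,1]+.1)<.1)
    q=W[m&(z>.03)]; A=np.c_[np.ones(len(q)),q[:,0]-.6255,q[:,2]-.15]
    c=np.linalg.lstsq(A,q[:,1],rcond=None)[0]; r=abs(A@c-q[:,1]);k=r<.006
    print(n,'y=a+bx+cz',np.linalg.lstsq(A[k],q[k,1],rcond=None)[0],k.mean())
    q=W[m&(z<.012)&(z>0.002)]
    print('base circ',cv2.minEnclosingCircle(q[:,:2].astype(np.float32)), 'plane', np.linalg.lstsq(np.c_[np.ones(len(q)),q[:,:2]-[.6255,-.109]],q[:,2],rcond=None)[0])
s=robot.read_state();print(s['tool_pos'],s['wrist_force'])
E
```

```text
side y=a+bx+cz [-0.10073686  0.08458016  0.03991884] 0.9803921568627451
base circ ((0.628546416759491, -0.10699181258678436), 0.054287299513816833) plane [ 0.00912489  0.01951993 -0.04290385]
top y=a+bx+cz [-0.10199843  0.09321327  0.02088864] 1.0
base circ ((0.6142818927764893, -0.08241556584835052), 0.0416349358856678) plane [ 0.0064929   0.01539757 -0.03683343]
[ 0.49121614 -0.11880059  0.20956451] [ 1.80167966 -0.49053728 10.48105753]
```

```bash
python3 -m pendant '[[15,[0,2,6],[0,0,0]],[15,[0,2,6],[0,0,0]],[15,[0,0,6],[0,0,0]],[15,[0,0,6],[0,0,0]],[15,[0,0,6],[0,0,0]],[15,[0,0,0],[0,0,0]],[15,[0,0,0],[0,0,0]]]'
cat > m.py <<'E'
from h import *
s=snap('side');W=cloud(s);hsv=cv2.cvtColor(s['image'],cv2.COLOR_RGB2HSV).astype(int);H,S=hsv[...,0],hsv[...,1];z=W[...,2]
m=(H>=7)&(H<20)&(S>160)&(W[...,0]>.55)&(W[...,0]<.7)&(abs(W[...,1]+.1)<.1)
q=W[m&(z>.03)]; top=q[:,2].max();A=np.c_[np.ones(len(q)),q[:,0]-.6255,q[:,2]-.15]
c=np.linalg.lstsq(A,q[:,1],rcond=None)[0]; k=abs(A@c-q[:,1])<.006
print('orange y=a+bx+cz',np.linalg.lstsq(A[k],q[k,1],rcond=None)[0].round(4),'top',np.percentile(q[:,2],95).round(3),'low z',np.nanpercentile(W[m][:,2],2).round(3))
q=W[((H<4)|(H>175))&(S>150)&(z>.07)&(z<.23)&(W[...,0]>.59)&(W[...,0]<.7)]
print('J',len(q),np.percentile(q,[2,98],axis=0).round(3).tolist())
m=(H>107)&(H<122)&(S>190)&(W[...,0]>.55)&(W[...,0]<.7)&(z>.14)&(z<.165)&(W[...,1]<.12)
print('blue bar',np.median(W[m],0).round(3))
E
python3 m.py; python3 -c "
import cv2;from h import *;a=snap('side');cv2.imwrite('pics/s5.png',cv2.resize(a['image'][130:280,220:400,::-1],None,fx=3,fy=3))"
```

```text
clock: 7.52
tool_pos: [0.491, -0.1148, 0.2395]
tcp_rot: [0.002, 1.0, 0.022, 0.004]
wrist_force: [1.7, 0.1, 9.7]
grip_width: 0.247
grip_force: 60.0
orange y=a+bx+cz [-0.1075  0.0863 -0.0061] top 0.155 low z 0.004
J 352 [[0.592, -0.123, 0.128], [0.64, -0.078, 0.225]]
blue bar [ 0.625 -0.915  0.155]
```

View pics/s5.png

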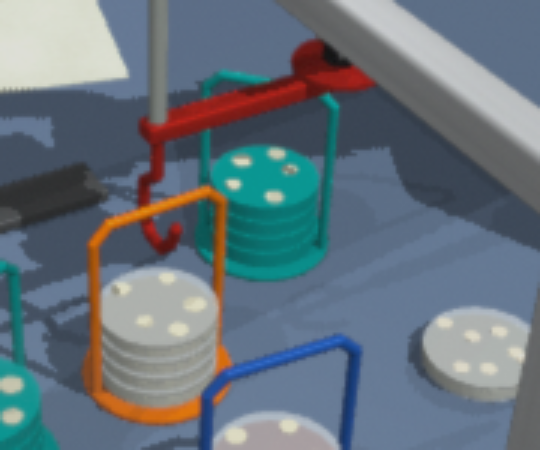

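The shank jogs, so its upper part was leaning on the bar; now the carrier stands upright again with the bar above the hook's mouth. Rising on.

```bash
python3 -m pendant '[[15,[0,0,4],[0,0,0]],[15,[0,0,4],[0,0,0]],[15,[0,0,4],[0,0,0]],[15,[0,0,4],[0,0,0]],[15,[0,0,4],[0,0,0]],[15,[0,0,4],[0,0,0]],[15,[0,0,4],[0,0,0]],[15,[0,0,0],[0,0,0]],[15,[0,0,0],[0,0,0]]]';python3 m.py
```

```text
clock: 8.37
tool_pos: [0.4909, -0.1144, 0.2653]
tcp_rot: [0.001, 1.0, 0.022, 0.003]
wrist_force: [5.4, -0.7, 5.8]
grip_width: 0.244
grip_force: 60.0
orange y=a+bx+cz [-0.1069  0.089  -0.0015] top 0.164 low z 0.012
J 147 [[0.628, -0.122, 0.154], [0.636, -0.077, 0.228]]
blue bar [ 0.626 -0.916  0.155]
```

Lifting; continue slowly to the top.

```bash
python3 -m pendant '[[15,[0,0,3],[0,0,0]],[15,[0,0,3],[0,0,0]],[15,[0,0,3],[0,0,0]],[15,[0,0,3],[0,0,0]],[15,[0,0,3],[0,0,0]],[15,[0,0,3],[0,0,0]],[15,[0,0,3],[0,0,0]],[15,[0,0,3],[0,0,0]],[15,[0,0,3],[0,0,0]],[15,[0,0,3],[0,0,0]],[15,[0,0,3],[0,0,0]],[15,[0,0,3],[0,0,0]],[15,[0,0,2],[0,0,0]],[15,[0,0,0],[0,0,0]],[15,[0,0,0],[0,0,0]],[15,[0,0,0],[0,0,0]],[15,[0,0,0],[0,0,0]],[15,[0,0,0],[0,0,0]],[15,[0,0,0],[0,0,0]]]';python3 m.py
```

```text
clock: 10.0
tool_pos: [0.4908, -0.1142, 0.3023]
tcp_rot: [0.001, 1.0, 0.022, 0.002]
wrist_force: [5.4, -0.8, 4.4]
grip_width: 0.244
grip_force: 60.0
orange y=a+bx+cz [-0.1004 -0.003  -0.1745] top 0.199 low z 0.049
J 99 [[0.629, -0.124, 0.19], [0.636, -0.076, 0.228]]
blue bar [ 0.626 -0.915  0.155]
```

```bash
python3 -m pendant '[[15,[0.5,0,1],[0,0,0]],[15,[0.5,0,0],[0,0,0]],[15,[0,0,0],[0,0,0]],[15,[0,0,0],[0,0,0]],[15,[0,0,0],[0,0,0]],[15,[0,0,0],[0,0,0]],[15,[0,0,0],[0,0,0]],[15,[0,0,0],[0,0,0]],[15,[0,0,0],[0,0,0]],[15,[0,0,0],[0,0,0]],[15,[0,0,0],[0,0,0]],[15,[0,0,0],[0,0,0]]]';python3 m.py; python3 -m pendant '[[15,[0,0,0],[0,0,0]],[15,[0,0,0],[0,0,0]],[15,[0,0,0],[0,0,0]],[15,[0,0,0],[0,0,0]]]';python3 m.py;python3 -c "
import cv2;from h import *;a=snap('side');cv2.imwrite('pics/s6.png',cv2.resize(a['image'][100:280,200:420,::-1],None,fx=3,fy=3))"
```

```text
clock: 11.05
tool_pos: [0.4907, -0.1137, 0.3026]
tcp_rot: [0.0, 1.0, 0.022, 0.0]
wrist_force: [4.8, -0.4, 3.9]
grip_width: 0.247
grip_force: 60.0
orange y=a+bx+cz [-0.1    -0.0067 -0.179 ] top 0.2 low z 0.049
J 96 [[0.629, -0.124, 0.191], [0.637, -0.076, 0.227]]
blue bar [ 0.626 -0.915  0.155]
clock: 11.43
tool_pos: [0.4907, -0.1137, 0.3026]
tcp_rot: [0.0, 1.0, 0.022, 0.0]
wrist_force: [5.3, 0.2, 3.4]
grip_width: 0.247
grip_force: 60.0
orange y=a+bx+cz [-0.0999 -0.0068 -0.1781] top 0.2 low z 0.049
J 96 [[0.629, -0.123, 0.19], [0.637, -0.074, 0.228]]
blue bar [ 0.625 -0.915  0.155]
```

View pics/s6.png

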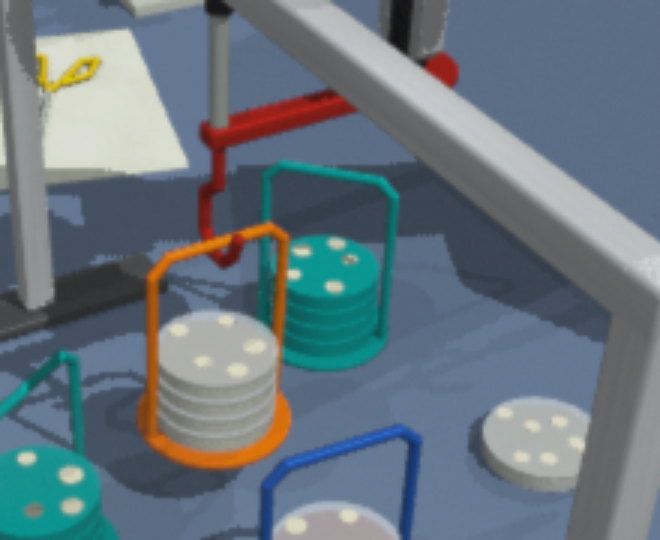

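```bash
cat > b.py <<'E'
from h import *
for n in('side','top'):
    s=snap(n);W=cloud(s);hsv=cv2.cvtColor(s['image'],cv2.COLOR_RGB2HSV).astype(int);H,S=hsv[...,0],hsv[...,1];x,y,z=W[...,0],W[...,1],W[...,2]
    m=(H>=7)&(H<20)&(S>160)&(x>.55)&(x<.72)&(abs(y+.1)<.1)
    q=W[m&(z<.085)];print(n,'base',len(q),q.min(0).round(3),q.max(0).round(3))
    if len(q)<20: continue
    for lo in(.07,.1,.13,.16,.19):
        for sgn in(-1,1):
            k=W[m&(z>lo)&(z<lo+.03)&(sgn*(x-.626)>.03)]
            if len(k)>3:print('  leg',sgn,lo,np.median(k,0).round(3))
    # dish tops: pale
    k=W[(S<60)&(hsv[...,2]>110)&(abs(x-.626)<.05)&(abs(y+.1)<.07)&(z>.10)&(z<.14)]
    if len(k)>20:
        c=np.linalg.lstsq(np.c_[np.ones(len(k)),k[:,:2]-k[:,:2].mean(0)],k[:,2],rcond=None)[0];print('  dishtop mean',k.mean(0).round(3),'slopes',c[1:].round(3))
E
python3 b.py
```

```text
side base 385 [ 0.579 -0.148  0.047] [ 0.687 -0.054  0.085]
  leg 1 0.07 [ 0.683 -0.1    0.085]
  leg -1 0.1 [ 0.582 -0.11   0.117]
  leg 1 0.1 [ 0.682 -0.101  0.114]
  leg -1 0.13 [ 0.581 -0.11   0.146]
  leg 1 0.13 [ 0.681 -0.101  0.147]
  leg -1 0.16 [ 0.58  -0.11   0.176]
  leg 1 0.16 [ 0.679 -0.102  0.177]
  leg -1 0.19 [ 0.59  -0.109  0.196]
  leg 1 0.19 [ 0.668 -0.103  0.197]
  dishtop mean [ 0.633 -0.102  0.11 ] slopes [ 0.002 -0.036]
top base 128 [ 0.582 -0.096  0.044] [ 0.669 -0.056  0.053]
  dishtop mean [ 0.629 -0.089  0.108] slopes [0.021 0.003]
```

Legs are vertical (my earlier fit included base points); the carrier hangs upright. Release gently and retreat up.

```bash
python3 -m pendant '[[18,[0.5,0,1],[0,0,0]],[22,[0,0,0],[0,0,0]],[30,[0,0,0],[0,0,0]],[60,[0,0,0],[0,0,0]],[70,[0,0,0],[0,0,0]],[80,[0,0,0],[0,0,0]],[80,[0,0,0],[0,0,0]],[80,[0,0,0],[0,0,0]]]' 10
python3 -m pendant '[[80,[0,0,15],[0,0,0]],[80,[0,0,25],[0,0,0]],[80,[0,0,30],[0,0,0]],[80,[0,0,20],[0,0,0]],[80,[-25,0,0],[0,0,0]],[80,[-25,0,0],[0,0,0]],[80,[-20,0,0],[0,0,0]],[80,[0,0,0],[0,0,0]],[80,[0,0,0],[0,0,0]],[80,[0,0,0],[0,0,0]],[80,[0,0,0],[0,0,0]],[80,[0,0,0],[0,0,0]],[80,[0,0,0],[0,0,0]],[80,[0,0,0],[0,0,0]],[80,[0,0,0],[0,0,0]],[80,[0,0,0],[0,0,0]],[80,[0,0,0],[0,0,0]],[80,[0,0,0],[0,0,0]],[80,[0,0,0],[0,0,0]],[80,[0,0,0],[0,0,0]]]'
python3 b.py; python3 -m pendant '[[80,[0,0,0],[0,0,0]],[80,[0,0,0],[0,0,0]],[80,[0,0,0],[0,0,0]],[80,[0,0,0],[0,0,0]]]'; python3 b.py; python3 -c "
import cv2;from h import *;a=snap('side');cv2.imwrite('pics/s7.png',a['image'][:,:,::-1])"
```

```text
clock: 12.3
tool_pos: [0.4906, -0.1136, 0.3032]
tcp_rot: [-0.0, 1.0, 0.022, -0.001]
wrist_force: [-0.2, -1.1, 0.1]
grip_width: 0.636
grip_force: 0.0
clock: 13.97
tool_pos: [0.4209, -0.1136, 0.3935]
tcp_rot: [0.0, 1.0, 0.022, 0.0]
wrist_force: [-0.4, 0.5, 0.6]
grip_width: 0.852
grip_force: 0.0
side base 378 [ 0.579 -0.145  0.047] [ 0.686 -0.052  0.084]
  leg 1 0.07 [ 0.682 -0.101  0.086]
  leg -1 0.1 [ 0.582 -0.11   0.117]
  leg 1 0.1 [ 0.682 -0.101  0.114]
  leg -1 0.13 [ 0.581 -0.11   0.145]
  leg 1 0.13 [ 0.68  -0.101  0.147]
  leg -1 0.16 [ 0.58  -0.11   0.175]
  leg 1 0.16 [ 0.679 -0.101  0.176]
  leg -1 0.19 [ 0.59  -0.109  0.196]
  leg 1 0.19 [ 0.668 -0.103  0.198]
  dishtop mean [ 0.632 -0.102  0.111] slopes [ 0.002 -0.043]
top base 169 [ 0.577 -0.157  0.045] [ 0.67  -0.056  0.083]
  leg -1 0.07 [ 0.577 -0.11   0.083]
  leg -1 0.1 [ 0.576 -0.11   0.112]
  dishtop mean [ 0.626 -0.1    0.109] slopes [0.022 0.005]
clock: 14.4
tool_pos: [0.4209, -0.1137, 0.3935]
tcp_rot: [0.0, 1.0, 0.022, 0.0]
wrist_force: [-0.6, 0.1, -0.5]
grip_width: 0.848
grip_force: 0.0
side base 380 [ 0.578 -0.146  0.047] [ 0.686 -0.052  0.085]
  leg 1 0.07 [ 0.682 -0.101  0.084]
  leg -1 0.1 [ 0.582 -0.11   0.116]
  leg 1 0.1 [ 0.681 -0.101  0.114]
  leg -1 0.13 [ 0.581 -0.11   0.145]
  leg 1 0.13 [ 0.681 -0.101  0.147]
  leg -1 0.16 [ 0.58  -0.11   0.176]
  leg 1 0.16 [ 0.68  -0.101  0.176]
  leg -1 0.19 [ 0.589 -0.11   0.196]
  leg 1 0.19 [ 0.669 -0.102  0.198]
  dishtop mean [ 0.633 -0.102  0.111] slopes [ 0.001 -0.047]
top base 172 [ 0.577 -0.16   0.045] [ 0.67  -0.056  0.083]
  leg -1 0.07 [ 0.577 -0.11   0.083]
  leg -1 0.1 [ 0.576 -0.11   0.115]
  leg -1 0.13 [ 0.575 -0.111  0.146]
  dishtop mean [ 0.626 -0.1    0.109] slopes [ 0.018 -0.004]
```

View pics/s7.png

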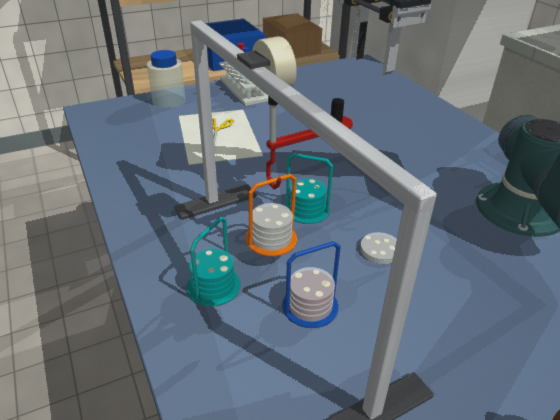

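The orange carrier hangs still on the hook (272,215), blue stands in place (312,280), and the gripper is clear.

```bash
python3 -c "
from cell import robot;print(robot.job_done())"
```

```text
the job is handed in; nothing more can be done
None
```

The orange carrier hangs still and upright on the hook, its base about 46 mm above the bench; the blue carrier was left standing, the gripper is clear, and the job is handed in (no verdict was returned).

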